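# Scan the boxed game at the shop counter

## Robot

A 6-joint arm with a two-finger parallel gripper is mounted at the origin on the work surface. World frame = base frame: x ahead of the robot, y to its left, z up, the work surface at z = 0. Lengths are in m, angles in rad, forces in N, time in s.
With the tool pointing down it reaches from about 0.325 to 1 m from the base axis. Payload 5.1 kg.
Tool frame: the origin (TCP) lies between the finger pads; the fingertips stand 17 mm ahead of it and the grasp point (between the pads) lies 2 mm behind it; z points along the fingers, y is the line along which they close (so a half turn about z gives the same grasp; the last joint's range is limited). The gripper opens to 85 mm and grips with 20 to 120 N. Pads are 22 mm wide; open, the fingers measure 114 mm over their backs; the gripper's body (76 mm by 85 mm) begins 54 mm behind the grasp point. The pads swing forward as they close: fully open they stand 13 mm farther back than shut.
Start: joints at [1.231, 0.124, 1.65, -0, 1.367, -0.083], TCP at [0.165, 0.629, 0.221] pointing down, gripper open.
Joint ranges: [-2.61, 2.61], [-1.02, 2.33], [0.03, 2.71], [-1.35, 4.49], [0.32, 2.68], [-2.91, 2.91]. Speed limits (rad/s): [2.57, 2.57, 3.14, 3.14, 3.14, 3.14].

## Interface

Orientations are given as a rotation vector (axis times angle).
In Python, from rig import bot, eyes, sign_off, finder gives the robot as it stands.
- The arm moves only by the shell command python3 -m handwheel 'ROWS' [FORCE]. ROWS is JSON, a list of rows, each an object of numbers: "tx", "ty", "tz": the shift along the tool's x, y, z as a fraction of full scale; "wx", "wy", "wz": the turn, a rotation vector about the tool's x, y, z as a fraction of full scale; "hand": the opening, from 0 (shut) to 1 (fully open). A call has 1 to 20 rows; each row is the pose to reach, as a shift and turn from the pose commanded when the call began, along the tool's axes at that moment, turning the shorter way round; what a row does not reach only later rows make up. Full scale, the value 1, is 150 mm for a shift and pi rad for a turn. A row lasts 1/8 s, in which the tool goes at most 62.5 mm and 10.7 degrees, less where a joint would pass 70% of its speed; a pose out of reach is approached as far as the arm can. A call with a number of a shift or a turn outside -1 to 1 is refused whole. A call with a gripper value outside its range is refused whole. The fingers move at their own pace and stop on an object; FORCE is the grip in N (left out, the last holds). Time passes only in rows, so rows that repeat a pose let the fingers close. It gives the time, the measured TCP pose, the force, the opening and the grip force at its end, in the units of the state.
- bot.read_state(): the state, without advancing time (a new reading comes with each control period).
- eyes.snapshot(name): name is "scene" or "top"; returns a dict with "color" (384x512x3 uint8, blue, green, red), "depth" (384x512 float32, m along the optical axis (not along the pixel's ray), 0 where there is no reading), "intrinsics" (3x3 intrinsics, pixels), "dist" ([k1, k2, p1, p2, k3] as OpenCV has them; the pictures are not rectified), "T" (4x4, takes a point from camera to world coordinates). Camera axes: x right, y down, z forward; pixel columns grow to the right and rows downward; lengths in m; the calibration is good to about 2 mm. A picture is of the moment at which its call begins.
- sign_off(): hands the job in; it is judged then, once.
Trained networks look in the newest picture that a camera, given by its name, has taken for a name from the list of things; names that differ only in an ending like _2 or _b are one class to them, and where a whole thing is asked for, a point or a joint stands for the part that bears it (a point fixed in the world has none). Each returns a list of dicts, best first, with "p" (0 to 1); they miss things now and then, are a little off and sometimes report something else, mostly with a low value. They report only what shows in the picture. A call takes as long as a camera call. They do not tell look-alikes from the thing itself.
- finder.recognise(camera, thing): "point" ([x, y, z] in m, in world coordinates, good to about 4 mm: the middle of the surface that is visible of it).
- finder.silhouettes(camera, thing): "mask" (384x512 bool, what is visible of it).
The state is a dict: "clock": time; "joint_pos": joint angles; "qd": joint speeds; "tau": joint torques, N m; "ee_pos": TCP position; "eef_rot": TCP orientation; "contact_force": force on the tool from outside, world axes, zero at the start; "wrist_torque": the same for the moment, N m; "grip_width": finger opening in m; "grasp_force": force on a finger pad.
Only numpy, scipy, OpenCV 4.12 (cv2) and the standard library are available. Lean on these libraries where they do the work, as an engineer would, in place of code of your own. Each camera call takes 0.05 s, during which the arm holds its last target. There are 200 camera calls.

## Task

At the shop counter, draw the hand-held barcode scanner up out of its stand, turn its nose down and aim it at the barcode label on top of the square game box (not the one on the book), looking steeply down at the middle of the label with the window about 11 cm from it. Do not touch or shift the game box and leave the other goods where they are. Finish while still holding the scanner raised and steady on the label: do not put it down or let go.

Things in the scene. Friction and masses are not known exactly. Their poses are not given: they have to be found in the camera images.
- scanner: pistol-shaped barcode scanner, 0.18 kg, loose, parked head up in the stand. Head: grey box 105 long (x -45 to +60), 44 wide (y), 40 tall (z 0 to +40), flat parallel sides to grip. Handle: black, 30 x 28, hanging 100 down (-z) from the head, centred on the z axis. Origin: on the head's flat underside, at the handle's top. x points out of the nose (level while parked), z out of the head's top.
- window (a point): centre of the scanner's window, in the middle of the nose's end face: 60 mm along x and 20 mm along z from the scanner's origin; axes as the scanner's, it looks along its x
- holder: the scanner's stand, black, fixed: round foot 120 across, 10 thick, with an upright socket (outside 46 x 44, inside 36 x 34), rim 115 above the counter, front wall (+x) only 60. The handle stands in it with 3 mm play, the head rests on the rim; lifted straight up 100 mm it is free. Origin: under the foot's centre, on the counter; x is the side the nose looks to
- game_box: square boxed game lying flat, green lid and blue bottom, 164 x 164, 45 tall, 0.8 kg, loose. Origin: centre of its underside, z up
- label (a point): centre of the barcode label (white, 56 x 36, dark bars) on the game box's top, off-centre: 35 mm towards the box's -x, 45 mm towards its +y; 46 above the counter
- stapler: bystander: black stapler lying about along x, 125 x 34, 55 tall; origin under its centre
- glue_stick: bystander: white glue stick standing upright, 31 across, 92 tall; origin under its centre
- book: bystander: red book lying flat, 205 x 140, 28 thick, with a barcode label that is not to be scanned; origin under its centre
- pen_cup: bystander: round dark cup with pens and pencils, 76 across, 165 tall with the pens; origin under its centre
- tape_dispenser: bystander: grey desk tape dispenser, 150 x 55, 82 tall; origin under its centre
- card_terminal: bystander: black card terminal lying flat, 165 x 78, 25 tall; origin under its centre
- notebooks: bystander: pile of four notebooks, 150 x 105, 36 tall; origin under its centre
Not all that is in view belongs to the job. Leave any purple look-alike of the scanner alone.

How it is judged:
On the way, in this order (a step that is already met when the one before it is completed fails the run):
1. the scanner is held in the fingers, drawn up clear of its stand (z of scanner in the frame of holder above 0.2 m and contact force between scanner and the fingers above 1 N and contact force between scanner and holder below 0.3 N), for 0.1 s.
2. the scanner looks steeply down at the game box's label and is held steady (x of label in the frame of window between 0.06 and 0.17 m and y of label in the frame of window between -0.025 and 0.025 m and z of label in the frame of window between -0.025 and 0.025 m and angle between scanner's own x axis and vertical above 2.44 rad and height (world z) of window above 0.09 m and contact force between scanner and the fingers above 1 N and contact force between scanner and holder below 0.3 N and contact force between scanner and game_box below 0.3 N and linear speed of scanner below 0.04 m/s and angular speed of scanner below 0.25 rad/s), for 0.3 s.
At the end, for the whole second after the job is handed in: Scanner held in the fingers, nose within 40 deg of straight down, label centre 60 to 170 mm ahead of the window and within 25 mm of its line of sight each way, touching neither stand nor game box, window over 90 mm up, steady (under 0.04 m/s, 0.25 rad/s) (all of step 2); the arm keeps its last pose, push and grip.
It fails at once if the game box is shifted by more than 20 mm (distance of game_box from where it was at the start of the episode above 0.02 m).
It fails at once if the scanner or the hand pushes on the game box (contact force between any of scanner, the arm, the fingers and game_box above 2 N).
It fails at once if the scanner is dropped onto the counter (height (world z) of scanner below 0.06 m).
It fails at once if another article on the counter is shifted by more than 40 mm (distance of any of stapler, glue_stick, book, pen_cup, tape_dispenser, card_terminal, notebooks from where it was at the start of the episode above 0.04 m).
It also fails if it takes over 35 s, if anything falls off the work surface, if the arm or the gripper's body presses on something with over 40 N, if the wrist force passes 120 N, or if a joint passes its speed limit or range.

## Working session

There is one attempt and no reset: what is moved stays moved. The work goes in short steps, Python scripts to look and compute and a shell command to move; the robot and the scene stay as the last step left them, time stands still between calls to the robot, and variables do not carry over. Pictures are saved under pics/ and viewed, at most 10 in all, crops included, and the job is handed in when it is done.

```bash
mkdir -p pics; ls; cat > h.py <<'E'
import numpy as np,cv2
from rig import bot,eyes,sign_off,finder
def cloud(s):
    h,w=s['depth'].shape
    u,v=np.meshgrid(np.arange(w),np.arange(h))
    p=cv2.undistortPoints(np.stack([u,v],-1).reshape(-1,1,2).astype(np.float64),s['intrinsics'],np.array(s['dist'],float)).reshape(h,w,2)
    d=s['depth'][...,None]
    P=np.concatenate([p*d,d],-1)@s['T'][:3,:3].T+s['T'][:3,3]
    P[s['depth']==0]=np.nan
    return P
E
python3 - <<'E'
from h import *
for c in ['scene','top']:
    s=eyes.snapshot(c); cv2.imwrite(f'pics/{c}0.png',s['color']); P=cloud(s); np.savez(f'{c}.npz',P=P,c=s['color'])
    for t in ['scanner','holder','game_box','label','book','stapler','glue_stick','pen_cup','tape_dispenser','card_terminal','notebooks']:
        r=finder.recognise(c,t); print(c,t,[(np.round(x['point'],3).tolist(),round(x['p'],2)) for x in r[:4]])
print(bot.read_state())
E
```

```text
pics
scene scanner [([0.583, -0.623, 0.112], 0.81), ([0.55, -0.195, 0.149], 0.54)]
scene holder [([0.548, -0.195, 0.008], 0.94)]
scene game_box [([0.558, 0.219, 0.042], 0.6), ([0.63, 0.015, 0.055], 0.18)]
scene label [([0.557, 0.214, 0.046], 0.62), ([0.587, 0.489, 0.03], 0.41)]
scene book [([0.585, 0.488, 0.032], 0.81)]
scene stapler [([0.499, -0.016, 0.04], 0.52)]
scene glue_stick [([0.636, 0.014, 0.056], 0.52)]
scene pen_cup [([0.713, -0.376, 0.07], 0.72)]
scene tape_dispenser [([0.794, -0.128, 0.032], 0.81), ([0.54, -0.479, 0.029], 0.61)]
scene card_terminal [([0.752, 0.14, 0.02], 0.83)]
scene notebooks [([0.542, -0.481, 0.03], 0.74)]
top scanner [([0.528, -0.2, 0.152], 0.79), ([0.772, -0.129, 0.029], 0.44)]
top holder [([0.511, -0.18, 0.01], 0.98)]
top game_box [([0.526, 0.212, 0.046], 0.56), ([0.528, -0.195, 0.152], 0.44)]
top label [([0.519, 0.215, 0.044], 0.76)]
top book [([0.559, 0.483, 0.03], 0.56)]
top stapler [([0.472, -0.013, 0.045], 0.73)]
top glue_stick []
top pen_cup [([0.678, -0.376, 0.061], 0.76)]
top tape_dispenser [([0.77, -0.131, 0.032], 0.76), ([0.765, 0.13, 0.025], 0.3)]
top card_terminal [([0.77, 0.136, 0.024], 0.83)]
top notebooks [([0.524, -0.47, 0.034], 0.62)]
{'clock': 1.2, 'joint_pos': array([ 1.23139888e+00,  1.23780710e-01,  1.65032431e+00,  3.98157273e-05,
        1.36748604e+00, -8.25953524e-02]), 'qd': array([-0.00296012,  0.00023303, -0.0003272 , -0.00103972, -0.00053342,
        0.00035645]), 'tau': array([-4.79295504e-04, -4.23593366e+01, -3.65756357e+01, -7.04383615e-05,
        5.17442932e-04, -6.51572407e-06]), 'ee_pos': array([0.16510114, 0.62866402, 0.22072032]), 'eef_rot': array([-4.02283962e-01, -3.11569166e+00, -1.52866823e-05]), 'contact_force': array([ 0.66955907, -0.20581746, -0.8131069 ]), 'wrist_torque': array([-0.00651375,  0.02652724,  0.03577957]), 'grasp_force': 0.0, 'grip_width': 0.08523506456496638}
```

View pics/scene0.png

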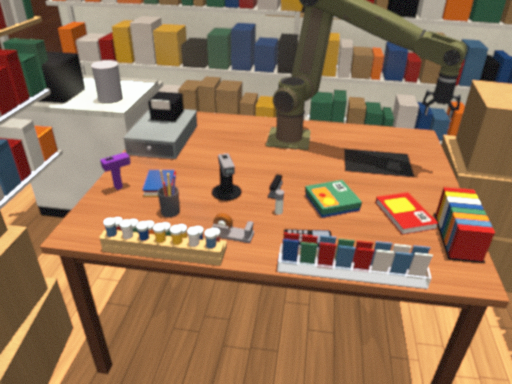

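View pics/top0.png

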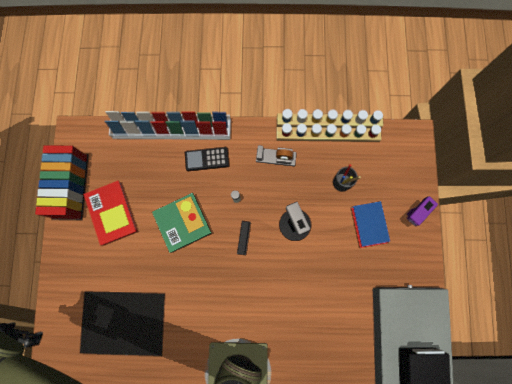

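```bash
python3 - <<'E'
from h import *
from rig import finder
for c in ['scene','top']:
    s=eyes.snapshot(c);P=cloud(s);hsv=cv2.cvtColor(s['color'],cv2.COLOR_BGR2HSV)
    print(c,'cam',s['T'][:3,3].round(3), 'table z',np.nanmedian(P[...,2]))
    for t in ['scanner','label','game_box']:
        for m in finder.silhouettes(c,t)[:2]:
            k=m['mask']&np.isfinite(P[...,2]); q=P[k]; vv,uu=np.where(m['mask'])
            print(t,round(m['p'],2),k.sum(),'uv',uu.mean().round(),vv.mean().round(),'med',np.median(q,0).round(3),'lo',np.percentile(q,3,0).round(3),'hi',np.percentile(q,97,0).round(3))
            zt={'scanner':.152,'label':.045,'game_box':.045}[t]
            g=q[abs(q[:,2]-zt)<.008]
            if len(g)>20: print('   top rect',cv2.minAreaRect((g[:,:2]*1000).astype(np.float32)))
E
```

```text
scene cam [1.924 0.123 0.948] table z -0.003750975933687062
scanner 0.91 604 uv 116.0 167.0 med [ 0.58  -0.626  0.112] lo [ 0.514 -0.672 -0.002] hi [ 0.614 -0.583  0.139]
scanner 0.58 340 uv 226.0 166.0 med [ 0.551 -0.193  0.146] lo [ 0.491 -0.233  0.059] hi [ 0.59  -0.161  0.154]
   top rect ((536.9464111328125, -198.10545349121094), (112.88593292236328, 42.88311004638672), 25.47929573059082)
label 0.88 1511 uv 332.0 199.0 med [0.559 0.216 0.04 ] lo [0.451 0.123 0.001] hi [0.629 0.309 0.045]
   top rect ((527.8455200195312, 214.50709533691406), (170.89193725585938, 167.92945861816406), 27.094463348388672)
game_box 0.9 1497 uv 332.0 198.0 med [0.557 0.213 0.04 ] lo [0.446 0.121 0.001] hi [0.629 0.305 0.045]
   top rect ((528.548095703125, 214.23031616210938), (169.44216918945312, 168.1290740966797), 25.820240020751953)
top cam [ 0.371 -0.072  1.439] table z -0.0020487048647139794
scanner 0.93 403 uv 297.0 218.0 med [ 0.531 -0.195  0.156] lo [ 0.484 -0.228  0.141] hi [ 0.578 -0.166  0.16 ]
   top rect ((532.2840576171875, -196.41944885253906), (105.76217651367188, 42.31718444824219), 25.031442642211914)
scanner 0.58 480 uv 421.0 211.0 med [ 0.564 -0.621  0.139] lo [ 0.519 -0.665  0.047] hi [ 0.606 -0.582  0.146]
   top rect ((561.4520263671875, -626.1593627929688), (30.9294490814209, 90.68954467773438), 42.679073333740234)
label 0.98 2014 uv 181.0 223.0 med [0.522 0.214 0.046] lo [0.438 0.131 0.04 ] hi [0.609 0.297 0.052]
   top rect ((525.291015625, 214.67764282226562), (165.31106567382812, 162.78506469726562), 25.9807071685791)
game_box 0.81 2013 uv 181.0 223.0 med [0.523 0.214 0.046] lo [0.438 0.13  0.04 ] hi [0.606 0.299 0.052]
   top rect ((524.8419799804688, 214.8654022216797), (164.4823760986328, 164.05543518066406), 26.24646759033203)
game_box 0.53 460 uv 297.0 218.0 med [ 0.531 -0.197  0.155] lo [ 0.484 -0.228  0.108] hi [ 0.579 -0.165  0.16 ]
```

```bash
python3 - <<'E'
from h import *
d=np.load('top.npz');P=d['P'];c=d['c'];e=np.load('scene.npz')
a=cv2.resize(c[190:255,262:332],(400,371),interpolation=cv2.INTER_CUBIC)
b=cv2.resize(e['c'][145:210,200:255],(314,371),interpolation=cv2.INTER_CUBIC)
cv2.imwrite('pics/crop.png',np.hstack([a,b]))
hsv=cv2.cvtColor(c,cv2.COLOR_BGR2HSV)
R=np.zeros(c.shape[:2],bool);R[190:255,145:215]=1
n,lab,st,ce=cv2.connectedComponentsWithStats((R&(hsv[...,1]<90)&(abs(P[...,2]-.046)<.01)).astype(np.uint8))
for i in range(1,n):
    if st[i,4]>30:
        q=P[lab==i]; print(st[i],ce[i],np.median(q,0),cv2.minAreaRect((q[:,:2]*1000).astype(np.float32)))
# expected label positions for each yaw
o=np.array([.525,.2148])
for k in range(4):
    y=np.deg2rad(26+90*k);r=np.array([[np.cos(y),-np.sin(y)],[np.sin(y),np.cos(y)]]);print(26+90*k,o+r@[-.035,.045])
# foot
for nm,Q,C in(('top',P,c),('scene',e['P'],e['c'])):
    g=(C.max(-1)<70)&(abs(Q[...,2]-.009)<.008)&(np.hypot(Q[...,0]-.53,Q[...,1]+.19)<.09)
    q=(Q[g][:,:2]*1000).astype(np.float32);print(nm,cv2.minEnclosingCircle(q),len(q))
E
```

```text
[165 227  17  19 190] [173.01052632 235.95263158] [0.47334598 0.24066882 0.04632862] ((473.4884948730469, 241.2096710205078), (59.75259017944336, 40.69910430908203), 27.78241729736328)
26 [0.47381551 0.23990274]
116 [0.49989726 0.16361551]
206 [0.57618449 0.18969726]
296 [0.55010274 0.26598449]
top ((524.3253784179688, -199.71705627441406), 58.396934509277344) 357
scene ((534.8486938476562, -196.90362548828125), 57.03187942504883) 242
```

View pics/crop.png

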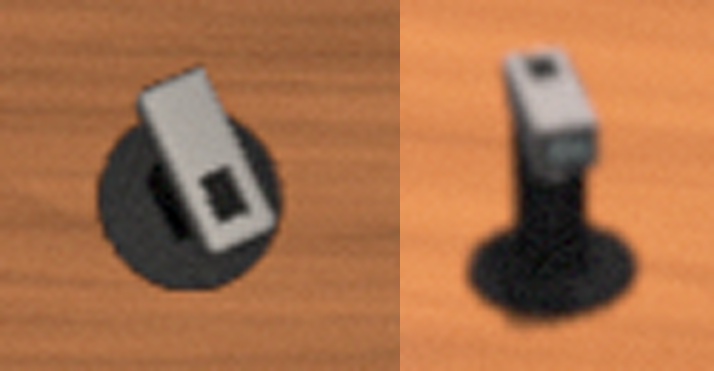

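```bash
cat > plan.py <<'E'
import sys,json
from h import *
from scipy.spatial.transform import Rotation as Ro
# args: x y z theta h s  -> fractions of next call(s)
def Rt(th,h,s):
    th,h=np.deg2rad([th,h]);z=np.array([np.sin(th)*np.cos(h),np.sin(th)*np.sin(h),-np.cos(th)])
    y=s*np.array([-np.sin(h),np.cos(h),0]);return np.stack([np.cross(y,z),y,z],1)
if __name__=='__main__':
    a=list(map(float,sys.argv[1:]));s=bot.read_state()
    print('clk',s['clock'],'q',s['joint_pos'].round(3).tolist(),'p',s['ee_pos'].round(4),'F',s['contact_force'].round(1),'grip',round(s['grip_width'],4),s['grasp_force'].round(1) if s['grasp_force'] else 0)
    with open('log.json','a') as f:f.write(json.dumps([s['joint_pos'].tolist(),s['ee_pos'].tolist(),s['eef_rot'].tolist()])+'\n')
    R0=Ro.from_rotvec(s['eef_rot']).as_matrix();R1=Rt(*a[3:6])
    d=R0.T@(np.array(a[:3])-s['ee_pos'])/.15;w=Ro.from_matrix(R0.T@R1).as_rotvec()
    n=max(1,abs(d).max());print('n',round(n,2),'t',(d/n).round(3),'w',(w/np.pi/n).round(3),'full w',(w/np.pi).round(3),'rows',np.ceil(max(np.linalg.norm(d/n)*.15/.0625,np.rad2deg(np.linalg.norm(w/n))/10.7)))
E
python3 plan.py .45 .25 .38 0 95 -1
```

```text
clk 1.6 q [1.231, 0.124, 1.65, 0.0, 1.368, -0.083] p [0.1651 0.6286 0.2207] F [ 0.3 -0.6  0.4] grip 0.0853 0
n 2.48 t [-1.    -0.791 -0.428] w [-0.     0.     0.158] full w [-0.    0.    0.39] rows 4.0
```

```bash
python3 -m handwheel '[{"tx":-1,"ty":-0.79,"tz":-0.43,"wz":0.16,"hand":1},{"tx":-1,"ty":-0.79,"tz":-0.43,"wz":0.16,"hand":1},{"tx":-1,"ty":-0.79,"tz":-0.43,"wz":0.16,"hand":1},{"tx":-1,"ty":-0.79,"tz":-0.43,"wz":0.16,"hand":1},{"tx":-1,"ty":-0.79,"tz":-0.43,"wz":0.16,"hand":1}]' 40; python3 plan.py .45 .25 .38 0 95 -1
```

```text
clk 1.6 q [1.231, 0.124, 1.65, 0.0, 1.368, -0.083] p [0.1651 0.6286 0.2207] F [ 0.3 -0.6  0.4] grip 0.0853 0
n 2.48 t [-1.    -0.791 -0.428] w [-0.     0.     0.158] full w [-0.    0.    0.39] rows 4.0$[0]: bad value
```

```bash
python3 -m handwheel '[{"tx":-1,"ty":-0.79,"tz":-0.43,"wx":0,"wy":0,"wz":0.16,"hand":1},{"tx":-1,"ty":-0.79,"tz":-0.43,"wx":0,"wy":0,"wz":0.16,"hand":1},{"tx":-1,"ty":-0.79,"tz":-0.43,"wx":0,"wy":0,"wz":0.16,"hand":1},{"tx":-1,"ty":-0.79,"tz":-0.43,"wx":0,"wy":0,"wz":0.16,"hand":1},{"tx":-1,"ty":-0.79,"tz":-0.43,"wx":0,"wy":0,"wz":0.16,"hand":1}]' 40; python3 plan.py .45 .25 .38 0 95 -1
```

```text
clock: 2.22
ee_pos: [0.2805, 0.4759, 0.2857]
eef_rot: [-1.166, -2.917, -0.002]
contact_force: [1.0, 0.0, 0.2]
grip_width: 0.0857
grasp_force: 0.0
clk 2.225 q [0.941, -0.126, 1.792, 0.001, 1.475, 0.13] p [0.2805 0.4759 0.2857] F [1.  0.  0.2] grip 0.0857 0
n 1.86 t [-1.    -0.168 -0.34 ] w [ 0.    -0.     0.124] full w [ 0.   -0.    0.23] rows 3.0
```

```bash
python3 -m handwheel '[{"tx":-1,"ty":-0.17,"tz":-0.34,"wx":0,"wy":0,"wz":0.2,"hand":1},{"tx":-1,"ty":-0.17,"tz":-0.34,"wx":0,"wy":0,"wz":0.2,"hand":1},{"tx":-1,"ty":-0.17,"tz":-0.34,"wx":0,"wy":0,"wz":0.2,"hand":1},{"tx":-1,"ty":-0.17,"tz":-0.34,"wx":0,"wy":0,"wz":0.2,"hand":1}]'; python3 plan.py .45 .05 .38 20 50 -1
python3 - <<'E'
import json,numpy as np
from scipy.optimize import least_squares
from scipy.spatial.transform import Rotation as Ro
L=[json.loads(l) for l in open('log.json')]
for q,p,r in L:
    t=Ro.from_rotvec(r).apply([0,0,1]);print(np.round(q,3),np.hypot(p[0],p[1]).round(4),round(p[2],4),np.arctan2(p[1],p[0]).round(4))
def f(x,o=0):
    h,a,L1,L2,c=x[:5];e=[]
    for q,p,r in L:
        e+=[a+L1*np.sin(q[1])+L2*np.sin(q[1]+q[2])-np.hypot(p[0],p[1]),h+L1*np.cos(q[1])+L2*np.cos(q[1]+q[2])-p[2]]
    return np.r_[e,1e-3*(x[1])]
s=least_squares(f,[0,0,.5,.5,0]);print(s.x,s.cost)
E
```

```text
clock: 2.72
ee_pos: [0.3721, 0.3542, 0.3365]
eef_rot: [-2.014, -2.411, -0.001]
contact_force: [-0.7, 0.1, -0.4]
grip_width: 0.0858
grasp_force: 0.0
clk 2.725 q [0.656, -0.228, 1.797, 0.0, 1.572, 0.477] p [0.3721 0.3542 0.3365] F [-0.7  0.1 -0.4] grip 0.0858 0
n 2.09 t [-1.     0.071 -0.139] w [-0.023  0.05   0.132] full w [-0.049  0.104  0.276] rows 3.0
[ 1.231  0.124  1.65   0.     1.368 -0.083] 0.65 0.2207 1.314
[ 1.231  0.124  1.65   0.     1.368 -0.083] 0.65 0.2207 1.314
[ 9.410e-01 -1.260e-01  1.792e+00  1.000e-03  1.475e+00  1.300e-01] 0.5524 0.2857 1.0382
[ 0.656 -0.228  1.797  0.     1.572  0.477] 0.5137 0.3365 0.7607
[-0.08002355  0.00320385  0.42646436  0.6064592   0.        ] 6.331662710240893e-07
```

```bash
python3 -m handwheel '[{"tx":-1,"ty":0.07,"tz":-0.14,"wx":-0.03,"wy":0.06,"wz":0.15,"hand":1},{"tx":-1,"ty":0.07,"tz":-0.14,"wx":-0.03,"wy":0.06,"wz":0.15,"hand":1},{"tx":-1,"ty":0.07,"tz":-0.14,"wx":-0.03,"wy":0.06,"wz":0.15,"hand":1},{"tx":-1,"ty":0.07,"tz":-0.14,"wx":-0.03,"wy":0.06,"wz":0.15,"hand":1}]'; python3 plan.py .42 -.15 .32 40 25 -1
cat > fit.py <<'E'
import json,numpy as np
from scipy.optimize import least_squares
from scipy.spatial.transform import Rotation as Ro
def fk(x,q):
    h,a,L1,L2,d,b=x
    Z=lambda v:Ro.from_rotvec([0,0,v]);Y=lambda v:Ro.from_rotvec([0,v,0])
    R=Z(q[0]);p=R.apply([a,b,h]);R=R*Y(q[1]);p=p+R.apply([0,0,L1]);R=R*Y(q[2]);p=p+R.apply([0,0,L2])
    R=R*Z(x4*q[3])*Y(q[4]);R=R*Z(q[5])
    return p+R.apply([0,0,d]),R
x4=1
def load(): return [json.loads(l) for l in open('log.json')]
def fit():
    L=load()
    M=[(fk(np.zeros(6),q)[1].inv()*Ro.from_rotvec(r)) for q,p,r in L]
    for x in M: print(np.round(x.as_rotvec(),3))
    f=lambda x:np.concatenate([fk(x,q)[0]-p for q,p,r in L]+[1e-3*(x-[.3,0,.43,.6,.3,.05])])
    s=least_squares(f,[.2,0,.43,.6,.3,.05]);print(s.x.round(4),abs(s.fun[:-6]).max());return s.x,M[-1]
if __name__=='__main__':fit()
E
python3 fit.py
```

```text
clock: 3.22
ee_pos: [0.409, 0.208, 0.3568]
eef_rot: [-2.442, -1.817, -0.292]
contact_force: [-0.1, 0.6, -0.0]
grip_width: 0.0853
grasp_force: 0.0
clk 3.225 q [0.26, -0.476, 1.959, 0.149, 1.512, 0.553] p [0.409  0.208  0.3568] F [-0.1  0.6 -0. ] grip 0.0853 0
n 2.27 t [-1.     0.332 -0.08 ] w [-0.046  0.062  0.109] full w [-0.105  0.142  0.248] rows 3.0
[-0.     0.     1.571]
[-0.     0.     1.571]
[-0.     0.     1.571]
[-0.     0.     1.571]
[-0.     0.     1.571]
[0.1998 0.0032 0.4301 0.6039 0.2839 0.0537] 0.0008675983016658839
```

```bash
cat > ik.py <<'E'
from fit import *
from h import *
from plan import Rt
import io,contextlib
with contextlib.redirect_stdout(io.StringIO()): X,M=fit()
lo=np.array([-2.61,-1.02,.03,-1.35,.32,-2.91]);hi=np.array([2.61,2.33,2.71,4.49,2.68,2.91])
def ik(p,Rm,q0):
    Rd=Ro.from_matrix(Rm)
    def f(q):
        pp,R=fk(X,q);return np.r_[(pp-p)*5,((R*M).inv()*Rd).as_rotvec()]
    s=least_squares(f,np.clip(q0,lo+.01,hi-.01),bounds=(lo,hi));return s.x,np.abs(s.fun).max()
E
python3 - <<'E'
from ik import *
q0=load()[-1][0]
g=np.array([.525,-.199,.137])
for th in (30,40,45,50):
    hh=25.3
    Rg=Rt(th,hh,-1);hv=np.array([np.cos(np.deg2rad(hh)),np.sin(np.deg2rad(hh)),0])
    gp=g+.005*hv
    qp=q0
    for nm,p in(('pre',gp-.09*Rg[:,2]),('grasp',gp),('lift',gp+[0,0,.15])):
        q,e=ik(p,Rg,qp);print(th,nm,q.round(2),round(e,4));qp=q
    # scanner in tool: final orientation
    ex=Rg.T@hv; ey=Rg.T@[-hv[1],hv[0],0]
    off=np.array([0.06,0,.02])-np.array([.005,0,.022]) # tcp->window in scanner axes
    Rs=np.stack([hv,[-hv[1],hv[0],0],[0,0,1]],1)
    tw=Rg.T@(Rs@off)
    for h2 in(0,20,40,60,80):
        for pit in (0,10):  # extra nose pitch: tool th final = 90-th... 
            thf=90-th-pit
            Rf=Rt(thf,h2,1); xs=Rf@ex
            pw=np.array([.474,.240,.046])-.11*xs; p=pw-Rf@tw
            q=None
            q,e=ik(p,Rf,[.4,0,1.8,.1,1.2,-1.3])
            print('   final',h2,pit,xs.round(2),p.round(3),q.round(2),round(e,4))
E
```

```text
30 pre [-0.77 -0.33  2.14  0.53  1.18  0.19] 0.0
30 grasp [-0.68 -0.2   2.17  0.57  1.    0.17] 0.0
30 lift [-0.68 -0.3   2.    0.5   1.24  0.33] 0.0
   final 0 0 [-0.  0. -1.] [0.472 0.24  0.211] [ 0.65 -0.62  2.52 -1.13  0.62 -0.16] 0.0
   final 0 10 [-0.17  0.   -0.98] [0.501 0.24  0.209] [ 0.56 -0.51  2.39 -0.77  0.62 -0.52] 0.0
   final 20 0 [-0. -0. -1.] [0.472 0.239 0.211] [ 0.38 -0.8   2.6  -0.1   0.32 -1.46] 0.0273
   final 20 10 [-0.16 -0.06 -0.98] [0.499 0.249 0.209] [ 0.38 -0.61  2.45 -0.05  0.43 -1.5 ] 0.0
   final 40 0 [-0. -0. -1.] [0.472 0.239 0.211] [ 0.09 -0.76  2.59  1.03  0.61 -2.84] 0.0
   final 40 10 [-0.13 -0.11 -0.98] [0.494 0.257 0.209] [ 0.19 -0.59  2.44  0.71  0.61 -2.53] 0.0
   final 60 0 [-0. -0. -1.] [0.473 0.238 0.211] [ 0.03 -0.62  2.45  0.94  0.9  -2.91] 0.1294
   final 60 10 [-0.09 -0.15 -0.98] [0.487 0.263 0.209] [ 0.09 -0.48  2.35  0.85  0.9  -2.91] 0.0439
   final 80 0 [-0. -0. -1.] [0.474 0.238 0.211] [ 0.03 -0.44  2.28  0.81  1.12 -2.91] 0.2596
   final 80 10 [-0.03 -0.17 -0.98] [0.479 0.266 0.209] [ 0.12 -0.36  2.21  0.71  1.1  -2.91] 0.1799
40
[... 2570 characters left out ...]
8 -0.62  2.39 -0.03  0.67 -1.53] 0.0
   final 20 10 [-0.16 -0.06 -0.98] [0.499 0.249 0.209] [ 0.37 -0.43  2.23 -0.02  0.82 -1.54] 0.0
   final 40 0 [-0.  0. -1.] [0.472 0.239 0.211] [ 0.2  -0.6   2.38  0.45  0.78 -2.3 ] 0.0
   final 40 10 [-0.13 -0.11 -0.98] [0.494 0.257 0.209] [ 0.28 -0.42  2.22  0.27  0.87 -2.12] 0.0
   final 60 0 [-0. -0. -1.] [0.473 0.238 0.211] [ 0.07 -0.49  2.31  0.69  1.   -2.84] 0.0
   final 60 10 [-0.09 -0.15 -0.98] [0.487 0.263 0.209] [ 0.2  -0.36  2.18  0.46  1.01 -2.6 ] 0.0
   final 80 0 [-0. -0. -1.] [0.474 0.238 0.211] [ 0.1  -0.36  2.17  0.58  1.17 -2.91] 0.1272
   final 80 10 [-0.03 -0.17 -0.98] [0.479 0.266 0.209] [ 0.18 -0.28  2.11  0.49  1.17 -2.91] 0.0346
```

```bash
python3 plan.py .42 -.2 .28 45 25.3 -1
```

```text
clk 3.225 q [0.26, -0.476, 1.959, 0.149, 1.512, 0.553] p [0.409  0.208  0.3568] F [-0.1  0.6 -0. ] grip 0.0853 0
n 2.64 t [-1.     0.318  0.007] w [-0.044  0.064  0.092] full w [-0.115  0.168  0.243] rows 3.0
```

```bash
python3 -m handwheel '[{"tx":-1,"ty":0.32,"tz":0,"wx":-0.05,"wy":0.07,"wz":0.1,"hand":1},{"tx":-1,"ty":0.32,"tz":0,"wx":-0.05,"wy":0.07,"wz":0.1,"hand":1},{"tx":-1,"ty":0.32,"tz":0,"wx":-0.05,"wy":0.07,"wz":0.1,"hand":1},{"tx":-1,"ty":0.32,"tz":0,"wx":-0.05,"wy":0.07,"wz":0.1,"hand":1}]'; python3 plan.py .42 -.2 .28 45 25.3 -1
```

```text
clock: 3.72
ee_pos: [0.4134, 0.0531, 0.3274]
eef_rot: [-2.624, -1.346, -0.664]
contact_force: [-0.2, 0.3, -0.9]
grip_width: 0.0853
grasp_force: 0.0
clk 3.725 q [-0.268, -0.717, 2.187, 0.387, 1.425, 0.347] p [0.4134 0.0531 0.3274] F [-0.2  0.3 -0.9] grip 0.0853 0
n 1.37 t [-1.     0.741 -0.149] w [-0.048  0.071  0.104] full w [-0.066  0.098  0.143] rows 4.0
```

```bash
python3 -m handwheel '[{"tx":-1,"ty":0.74,"tz":-0.15,"wx":-0.05,"wy":0.08,"wz":0.12,"hand":1},{"tx":-1,"ty":0.74,"tz":-0.15,"wx":-0.05,"wy":0.08,"wz":0.12,"hand":1},{"tx":-1,"ty":0.74,"tz":-0.15,"wx":-0.05,"wy":0.08,"wz":0.12,"hand":1},{"tx":-1,"ty":0.74,"tz":-0.15,"wx":-0.05,"wy":0.08,"wz":0.12,"hand":1},{"tx":-1,"ty":0.74,"tz":-0.15,"wx":-0.05,"wy":0.08,"wz":0.12,"hand":1}]'; python3 plan.py .472 -.224 .206 45 25.3 -1
```

```text
clock: 4.35
ee_pos: [0.4194, -0.1298, 0.2949]
eef_rot: [-2.684, -0.738, -1.028]
contact_force: [-0.0, 0.8, -0.3]
grip_width: 0.0854
grasp_force: 0.0
clk 4.35 q [-0.882, -0.657, 2.277, 0.725, 1.418, 0.076] p [ 0.4194 -0.1298  0.2949] F [-0.   0.8 -0.3] grip 0.0854 0
n 1 t [-0.412  0.711  0.44 ] w [-0.016  0.018  0.024] full w [-0.016  0.018  0.024] rows 3.0
```

```bash
python3 -m handwheel '[{"tx":-0.41,"ty":0.71,"tz":0.44,"wx":-0.016,"wy":0.018,"wz":0.024,"hand":1},{"tx":-0.41,"ty":0.71,"tz":0.44,"wx":-0.016,"wy":0.018,"wz":0.024,"hand":1},{"tx":-0.41,"ty":0.71,"tz":0.44,"wx":-0.016,"wy":0.018,"wz":0.024,"hand":1},{"tx":-0.41,"ty":0.71,"tz":0.44,"wx":-0.016,"wy":0.018,"wz":0.024,"hand":1},{"tx":-0.41,"ty":0.71,"tz":0.44,"wx":-0.016,"wy":0.018,"wz":0.024,"hand":1}]'; python3 plan.py .5295 -.197 .142 45 25.3 -1
python3 - <<'E'
from h import *
a=eyes.snapshot('top')['color'];b=eyes.snapshot('scene')['color']
cv2.imwrite('pics/pre.png',np.hstack([cv2.resize(a[180:280,250:350],(400,400)),cv2.resize(b[120:220,180:280],(400,400))]))
E
```

```text
clock: 4.97
ee_pos: [0.4723, -0.2235, 0.2079]
eef_rot: [-2.691, -0.607, -1.116]
contact_force: [-0.1, 0.1, 0.4]
grip_width: 0.0858
grasp_force: 0.0
clk 4.975 q [-0.946, -0.325, 2.231, 0.839, 1.208, -0.122] p [ 0.4723 -0.2235  0.2079] F [-0.1  0.1  0.4] grip 0.0858 0
n 1 t [-0.014  0.003  0.608] w [ 0.    -0.     0.001] full w [ 0.    -0.     0.001] rows 2.0
```

View pics/pre.png

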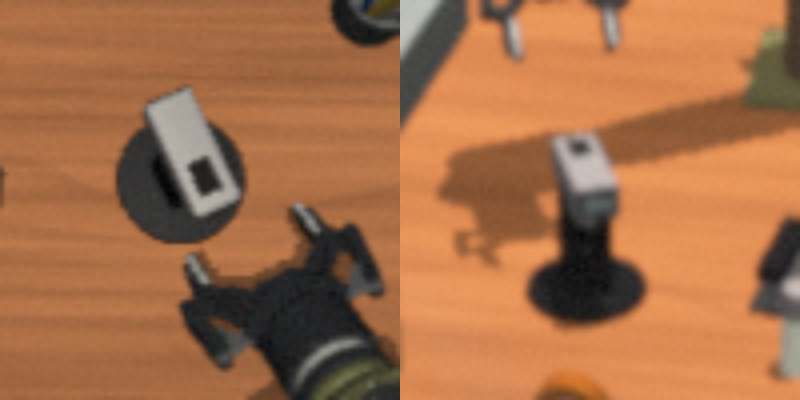

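```bash
python3 -m handwheel '[{"tx":-0.01,"ty":0,"tz":0.3,"wx":0,"wy":0,"wz":0,"hand":1},{"tx":-0.01,"ty":0,"tz":0.45,"wx":0,"wy":0,"wz":0,"hand":1},{"tx":-0.01,"ty":0,"tz":0.61,"wx":0,"wy":0,"wz":0,"hand":1},{"tx":-0.01,"ty":0,"tz":0.61,"wx":0,"wy":0,"wz":0,"hand":1},{"tx":-0.01,"ty":0,"tz":0.61,"wx":0,"wy":0,"wz":0,"hand":1}]'; python3 plan.py .5295 -.197 .142 45 25.3 -1
python3 - <<'E'
from h import *
a=eyes.snapshot('top')['color'];b=eyes.snapshot('scene')['color']
cv2.imwrite('pics/gr.png',np.hstack([cv2.resize(a[180:280,250:350],(400,400)),cv2.resize(b[120:220,180:280],(400,400))]))
E
```

```text
clock: 5.7
ee_pos: [0.5289, -0.1984, 0.1419]
eef_rot: [-2.693, -0.602, -1.117]
contact_force: [-0.1, 0.3, 0.4]
grip_width: 0.0856
grasp_force: 0.0
clk 5.7 q [-0.808, -0.173, 2.231, 0.913, 1.011, -0.159] p [ 0.5289 -0.1984  0.1419] F [-0.1  0.3  0.4] grip 0.0856 0
n 1 t [ 0.005 -0.007  0.005] w [ 0.001 -0.    -0.   ] full w [ 0.001 -0.    -0.   ] rows 1.0
```

View pics/gr.png

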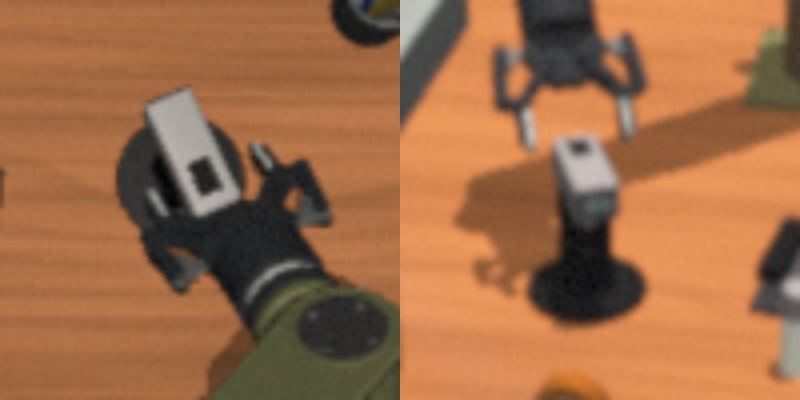

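```bash
python3 - <<'E'
from h import *
from scipy.spatial.transform import Rotation as Ro
s=bot.read_state();R=Ro.from_rotvec(s['eef_rot']).as_matrix();p=s['ee_pos']
from plan import Rt
hv=np.array([.904,.427,0]);sv=np.array([-.427,.904,0]);o=np.array([.525,-.199,.115])
pts={'pad+':p+R@[0,.043,-.015],'pad-':p+R@[0,-.043,-.015],'tip+':p+R@[0,.043,.004],'tip-':p+R@[0,-.043,.004],'tcp':p,
'headtailtop':o-.045*hv+[0,0,.04],'headnosetop':o+.06*hv+[0,0,.04]}
for c,(v0,u0,off) in {'top':(180,250,0),'scene':(120,180,400)}.items():
    k=eyes.snapshot(c);T=np.linalg.inv(k['T'])
    for n,x in pts.items():
        uv=cv2.projectPoints(x.reshape(1,3),cv2.Rodrigues(T[:3,:3])[0],T[:3,3],k['intrinsics'],np.array(k['dist'],float))[0].ravel()
        print(c,n,((uv-[u0,v0])*4+[off,0]).round())
E
```

```text
top pad+ [245. 145.]
top pad- [152. 187.]
top tip+ [236. 132.]
top tip- [144. 174.]
top tcp [192. 156.]
top headtailtop [217. 208.]
top headnosetop [162.  94.]
scene pad+ [535. 155.]
scene pad- [624. 144.]
scene tip+ [539. 175.]
scene tip- [627. 163.]
scene tcp [583. 165.]
scene headtailtop [572. 129.]
scene headnosetop [598. 182.]
```

```bash
python3 - <<'E'
from h import *
from scipy.spatial.transform import Rotation as Ro
s=bot.read_state();R=Ro.from_rotvec(s['eef_rot']).as_matrix();p=s['ee_pos'];print(p,s['joint_pos'].round(3))
for c in('top','scene'):
    k=eyes.snapshot(c);Q=(cloud(k)-p)@R
    r=np.isfinite(Q[...,2])&(abs(abs(Q[...,1])-.048)<.018)&(abs(Q[...,0])<.02)&(Q[...,2]>-.06)&(Q[...,2]<.04)
    for sg in(1,-1):
        q=Q[r&(sg*Q[...,1]>0)]
        i=np.argsort(-q[:,2])[:12]; print(c,sg,len(q),(q[i]*1000).round().tolist())
E
```

```text
[ 0.52879804 -0.19887616  0.14160908] [-0.809 -0.172  2.231  0.913  1.01  -0.159]
top 1 35 [[6.0, 44.0, -22.0], [-7.0, 44.0, -24.0], [2.0, 44.0, -29.0], [11.0, 46.0, -30.0], [-9.0, 44.0, -32.0], [7.0, 55.0, -32.0], [12.0, 48.0, -33.0], [5.0, 53.0, -35.0], [5.0, 56.0, -36.0], [12.0, 43.0, -36.0], [11.0, 46.0, -37.0], [10.0, 49.0, -37.0]]
top -1 32 [[12.0, -48.0, -27.0], [11.0, -45.0, -28.0], [9.0, -49.0, -28.0], [7.0, -46.0, -28.0], [5.0, -52.0, -33.0], [10.0, -51.0, -34.0], [8.0, -55.0, -35.0], [12.0, -44.0, -36.0], [2.0, -50.0, -36.0], [13.0, -48.0, -39.0], [9.0, -50.0, -40.0], [11.0, -45.0, -40.0]]
scene 1 47 [[1.0, 46.0, -19.0], [1.0, 49.0, -19.0], [6.0, 46.0, -21.0], [5.0, 49.0, -22.0], [8.0, 45.0, -25.0], [5.0, 49.0, -26.0], [-5.0, 55.0, -26.0], [3.0, 52.0, -27.0], [14.0, 50.0, -27.0], [-0.0, 55.0, -28.0], [6.0, 52.0, -30.0], [13.0, 45.0, -31.0]]
scene -1 44 [[-1.0, -44.0, -20.0], [6.0, -47.0, -21.0], [6.0, -43.0, -22.0], [-7.0, -42.0, -22.0], [13.0, -46.0, -23.0], [9.0, -44.0, -25.0], [5.0, -52.0, -25.0], [-10.0, -43.0, -27.0], [2.0, -41.0, -27.0], [11.0, -48.0, -28.0], [8.0, -52.0, -28.0], [10.0, -44.0, -29.0]]
```

```bash
python3 -m handwheel '[{"tx":0,"ty":0,"tz":0.07,"wx":0,"wy":0,"wz":0,"hand":1},{"tx":0,"ty":0,"tz":0.15,"wx":0,"wy":0,"wz":0,"hand":1},{"tx":0,"ty":0,"tz":0.15,"wx":0,"wy":0,"wz":0,"hand":1}]'; python3 - <<'E'
from h import *
from scipy.spatial.transform import Rotation as Ro
s=bot.read_state();R=Ro.from_rotvec(s['eef_rot']).as_matrix();p=s['ee_pos'];print(p,s['joint_pos'].round(3))
for c in('top','scene'):
    k=eyes.snapshot(c);P=cloud(k);Q=(P-p)@R
    r=np.isfinite(Q[...,2])&(abs(abs(Q[...,1])-.048)<.018)&(abs(Q[...,0])<.02)&(Q[...,2]>-.06)&(Q[...,2]<.03)
    for sg in(1,-1):
        m=r&(sg*Q[...,1]>0);q=Q[m]
        i=np.argsort(-q[:,2])[:5]; print(c,sg,(q[i]*1000).round().tolist(),P[m][i][:,2].round(3))
E
```

```text
clock: 6.38
ee_pos: [0.543, -0.1903, 0.123]
eef_rot: [-2.691, -0.6, -1.112]
contact_force: [0.2, 0.7, -0.7]
grip_width: 0.0853
grasp_force: 0.0
[ 0.54299841 -0.19031758  0.12297257] [-0.773 -0.125  2.226  0.937  0.964 -0.173]
top 1 [[1.0, 43.0, -25.0], [7.0, 44.0, -26.0], [11.0, 45.0, -27.0], [-3.0, 43.0, -32.0], [2.0, 44.0, -32.0]] [0.141 0.146 0.149 0.143 0.147]
top -1 [[12.0, -45.0, -28.0], [12.0, -49.0, -30.0], [11.0, -46.0, -32.0], [8.0, -52.0, -35.0], [11.0, -48.0, -36.0]] [0.151 0.153 0.153 0.154 0.157]
scene 1 [[3.0, 51.0, -21.0], [-4.0, 46.0, -22.0], [9.0, 48.0, -22.0], [5.0, 51.0, -24.0], [17.0, 49.0, -24.0]] [0.14  0.135 0.145 0.143 0.152]
scene -1 [[-0.0, -46.0, -20.0], [-4.0, -43.0, -22.0], [6.0, -46.0, -22.0], [3.0, -42.0, -24.0], [7.0, -46.0, -26.0]] [0.137 0.136 0.143 0.142 0.146]
```

```bash
python3 -m handwheel '[{"tx":0,"ty":0,"tz":0.05,"wx":0,"wy":0,"wz":0,"hand":1},{"tx":0,"ty":0,"tz":0.05,"wx":0,"wy":0,"wz":0,"hand":0},{"tx":0,"ty":0,"tz":0.05,"wx":0,"wy":0,"wz":0,"hand":0},{"tx":0,"ty":0,"tz":0.05,"wx":0,"wy":0,"wz":0,"hand":0},{"tx":0,"ty":0,"tz":0.05,"wx":0,"wy":0,"wz":0,"hand":0},{"tx":0,"ty":0,"tz":0.05,"wx":0,"wy":0,"wz":0,"hand":0},{"tx":0,"ty":0,"tz":0.05,"wx":0,"wy":0,"wz":0,"hand":0},{"tx":0,"ty":0,"tz":0.05,"wx":0,"wy":0,"wz":0,"hand":0}]' 50;  python3 plan.py .547 -.187 .267 45 25.3 -1
```

```text
clock: 7.48
ee_pos: [0.5481, -0.1894, 0.1195]
eef_rot: [-2.692, -0.6, -1.115]
contact_force: [-1.6, -1.1, 1.6]
grip_width: 0.0436
grasp_force: 50.9Traceback (most recent call last):
  File "plan.py", line 10, in <module>
    print('clk',s['clock'],'q',s['joint_pos'].round(3).tolist(),'p',s['ee_pos'].round(4),'F',s['contact_force'].round(1),'grip',round(s['grip_width'],4),s['grasp_force'].round(1) if s['grasp_force'] else 0)
                                                                                                                                                         ^^^^^^^^^^^^^^^^^^^^^^
AttributeError: 'float' object has no attribute 'round'
```

```bash
sed -i "s/s\['grasp_force'\].round(1) if s\['grasp_force'\] else 0/round(s['grasp_force'],1)/" plan.py
python3 -m handwheel '[{"tx":0.1,"ty":0,"tz":-0.1,"wx":0,"wy":0,"wz":0,"hand":0},{"tx":0.25,"ty":0,"tz":-0.25,"wx":0,"wy":0,"wz":0,"hand":0},{"tx":0.4,"ty":0,"tz":-0.4,"wx":0,"wy":0,"wz":0,"hand":0},{"tx":0.55,"ty":0,"tz":-0.55,"wx":0,"wy":0,"wz":0,"hand":0},{"tx":0.7,"ty":0,"tz":-0.7,"wx":0,"wy":0,"wz":0,"hand":0},{"tx":0.75,"ty":0,"tz":-0.75,"wx":0,"wy":0,"wz":0,"hand":0},{"tx":0.75,"ty":0,"tz":-0.75,"wx":0,"wy":0,"wz":0,"hand":0}]';  python3 plan.py .51 -.08 .30 45 20 -1
cat > look.py <<'E'
from h import *
import sys
from scipy.spatial.transform import Rotation as Ro
s=bot.read_state();R=Ro.from_rotvec(s['eef_rot']).as_matrix();p=s['ee_pos']
im=[]
for c in('top','scene'):
    k=eyes.snapshot(c);T=np.linalg.inv(k['T'])
    uv=cv2.projectPoints(p.reshape(1,3),cv2.Rodrigues(T[:3,:3])[0],T[:3,3],k['intrinsics'],np.array(k['dist'],float))[0].ravel().astype(int)
    u,v=np.clip(uv,50,[461,333]);im.append(cv2.resize(k['color'][v-50:v+50,u-50:u+50],(400,400)));np.savez('L'+c,P=cloud(k),c=k['color'],p=p,R=R)
    print(c,u-50,v-50)
cv2.imwrite(sys.argv[1],np.hstack(im))
E
python3 look.py pics/lift.png
```

```text
clock: 8.35
ee_pos: [0.5478, -0.1891, 0.2779]
eef_rot: [-2.693, -0.601, -1.114]
contact_force: [-0.3, 0.0, -1.7]
grip_width: 0.0436
grasp_force: 51.6
clk 8.35 q [-0.763, -0.304, 2.094, 0.803, 1.157, 0.105] p [ 0.5478 -0.1891  0.2779] F [-0.3  0.  -1.7] grip 0.0436 51.6
n 1 t [ 0.161 -0.766 -0.047] w [-0.02  0.    0.02] full w [-0.02  0.    0.02] rows 2.0
top 249 157
scene 176 80
```

View pics/lift.png

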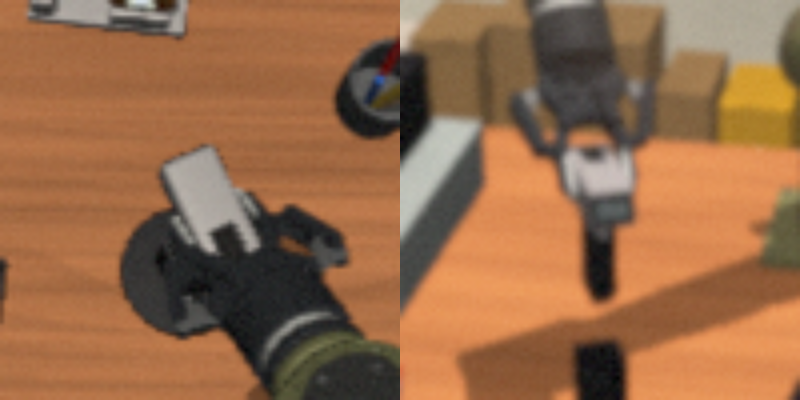

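```bash
cat > fin.py <<'E'
from ik import *
hh=np.deg2rad(25.3);hv=np.array([np.cos(hh),np.sin(hh),0])
Rs=np.stack([hv,[-hv[1],hv[0],0],[0,0,1]],1)
Rg=Ro.from_rotvec([-2.692,-.600,-1.115]).as_matrix();pg=np.array([.5481,-.1893,.1195])
RS=Rg.T@Rs; oS=Rg.T@(np.array([.525,-.199,.115])-pg)  # scanner in tool
wS=oS+RS@[.06,0,.02]
E
python3 - <<'E'
from fin import *
print('scanner in tool',oS.round(4))
for c in('top','scene'):
    d=np.load('L'+c+'.npz');S=((d['P']-d['p'])@d['R']-oS)@RS   # scanner frame
    C=d['c'].astype(int);g=np.isfinite(S[...,0])&(C.min(-1)>110)&(C.max(-1)-C.min(-1)<40)&(S[...,0]>.0)&(S[...,0]<.075)&(abs(S[...,1])<.04)&(abs(S[...,2]-.04)<.015)
    q=S[g]; A=np.c_[q[:,:2],np.ones(len(q))];print(c,len(q),'top plane',np.linalg.lstsq(A,q[:,2],rcond=None)[0].round(3),'y',np.percentile(q[:,1],[3,50,97]).round(3),'xmax',np.percentile(q[:,0],98).round(3))
q0=[.4,-.5,2.3,0,.7,-1.5]
for h2 in(10,20,30):
    for thf in(45,40,37,33):
        Rf=Rt(thf,h2,1);xs=Rf@RS[:,0];p=np.array([.474,.2405,.046])-.11*xs-Rf@wS
        q,e=ik(p,Rf,q0);print(h2,thf,xs.round(2),p.round(4),q.round(2),round(e,4))
E
```

```text
scanner in tool [-0.0209 -0.001  -0.0145]
top 292 top plane [-0.003 -0.007  0.04 ] y [-0.022 -0.     0.024] xmax 0.057
scene 129 top plane [0.002 0.007 0.035] y [-0.029 -0.005  0.029] xmax 0.063
10 45 [ 0. -0. -1.] [0.489  0.2447 0.191 ] [ 0.47 -0.53  2.4  -0.41  0.55 -1.  ] 0.0
10 40 [-0.09 -0.02 -1.  ] [0.5014 0.2469 0.1891] [ 0.45 -0.46  2.33 -0.31  0.62 -1.11] 0.0
10 37 [-0.14 -0.03 -0.99] [0.5087 0.2482 0.1874] [ 0.44 -0.41  2.28 -0.26  0.66 -1.16] 0.0
10 33 [-0.2  -0.04 -0.98] [0.5184 0.2499 0.1846] [ 0.42 -0.35  2.23 -0.2   0.72 -1.21] 0.0
20 45 [ 0. -0. -1.] [0.488  0.2472 0.191 ] [ 0.38 -0.57  2.42 -0.05  0.5  -1.51] 0.0
20 40 [-0.08 -0.03 -1.  ] [0.4999 0.2515 0.1891] [ 0.38 -0.48  2.35 -0.03  0.58 -1.52] 0.0
20 37 [-0.13 -0.05 -0.99] [0.5069 0.2541 0.1874] [ 0.38 -0.43  2.3  -0.03  0.63 -1.53] 0.0
20 33 [-0.19 -0.07 -0.98] [0.5161 0.2574 0.1846] [ 0.38 -0.37  2.24 -0.02  0.7  -1.53] 0.0
30 45 [ 0. -0. -1.] [0.4867 0.2496 0.191 ] [ 0.29 -0.58  2.43  0.33  0.54 -2.02] 0.0
30 40 [-0.07 -0.05 -1.  ] [0.4976 0.2559 0.1891] [ 0.31 -0.49  2.35  0.24  0.61 -1.94] 0.0
30 37 [-0.12 -0.07 -0.99] [0.504  0.2596 0.1874] [ 0.32 -0.44  2.3   0.2   0.65 -1.9 ] 0.0
30 33 [-0.18 -0.11 -0.98] [0.5125 0.2645 0.1846] [ 0.33 -0.37  2.24  0.16  0.71 -1.86] 0.0
```

```bash
python3 - <<'E'
import re
t=open('plan.py').read()
t=t.replace("R1=Rt(*a[3:6])","R1=Rt(*a[3:6])@Ro.from_rotvec([0,0,np.deg2rad(a[6]) if len(a)>6 else 0]).as_matrix()")
open('plan.py','w').write(t)
E
python3 plan.py .52 -.04 .33 45 20 -1 -90
python3 - <<'E'
from ik import *
q=np.array([-0.763,-0.304,2.094,0.803,1.157,0.105])
for p,th,h,r in [((.545,-.14,.30),45,23,-30),((.53,-.09,.32),45,22,-60),((.52,-.04,.33),45,20,-90),((.515,.05,.32),44,19,-130),((.51,.14,.30),42,17,-180),((.50,.248,.26),40,15,-180),((.50,.248,.189),40,15,-180)]:
    q2,e=ik(p,Rt(th,h,-1)@Ro.from_rotvec([0,0,np.deg2rad(r)]).as_matrix(),q);print(q2.round(2),round(e,4));q=q2
E
```

```text
clk 8.45 q [-0.763, -0.303, 2.096, 0.803, 1.157, 0.105] p [ 0.5473 -0.1887  0.276 ] F [ 0.6 -1.  -1.6] grip 0.0435 51.5
n 1 t [ 0.433 -0.976 -0.072] w [-0.017 -0.016 -0.48 ] full w [-0.017 -0.016 -0.48 ] rows 9.0
[-0.67 -0.42  2.14  0.76  1.12 -0.27] 0.0
[-0.59 -0.54  2.19  0.72  1.1  -0.66] 0.0
[-0.47 -0.63  2.23  0.64  1.05 -1.01] 0.0
[-0.21 -0.69  2.27  0.46  0.92 -1.4 ] 0.0
[ 0.09 -0.66  2.28  0.19  0.81 -1.86] 0.0
[ 0.41 -0.53  2.25 -0.14  0.73 -1.35] 0.0
[ 0.41 -0.48  2.34 -0.17  0.59 -1.31] 0.0
```

```bash
python3 -m handwheel '[{"tx":0.1,"ty":-0.15,"tz":-0.02,"wx":-0.017,"wy":-0.016,"wz":-0.05,"hand":0},{"tx":0.2,"ty":-0.3,"tz":-0.04,"wx":-0.017,"wy":-0.016,"wz":-0.1,"hand":0},{"tx":0.3,"ty":-0.45,"tz":-0.06,"wx":-0.017,"wy":-0.016,"wz":-0.15,"hand":0},{"tx":0.4,"ty":-0.6,"tz":-0.07,"wx":-0.017,"wy":-0.016,"wz":-0.2,"hand":0},{"tx":0.43,"ty":-0.75,"tz":-0.07,"wx":-0.017,"wy":-0.016,"wz":-0.25,"hand":0},{"tx":0.43,"ty":-0.9,"tz":-0.07,"wx":-0.017,"wy":-0.016,"wz":-0.3,"hand":0},{"tx":0.43,"ty":-0.98,"tz":-0.07,"wx":-0.017,"wy":-0.016,"wz":-0.35,"hand":0},{"tx":0.43,"ty":-0.98,"tz":-0.07,"wx":-0.017,"wy":-0.016,"wz":-0.4,"hand":0},{"tx":0.43,"ty":-0.98,"tz":-0.07,"wx":-0.017,"wy":-0.016,"wz":-0.45,"hand":0},{"tx":0.43,"ty":-0.98,"tz":-0.07,"wx":-0.017,"wy":-0.016,"wz":-0.48,"hand":0}]'; python3 plan.py .51 .1 .31 43 17 -1 -180
```

```text
clock: 9.7
ee_pos: [0.5196, -0.0395, 0.3286]
eef_rot: [1.464, 2.095, 0.865]
contact_force: [1.2, 0.2, -1.1]
grip_width: 0.0433
grasp_force: 51.8
clk 9.7 q [-0.473, -0.637, 2.23, 0.638, 1.051, -1.006] p [ 0.5196 -0.0395  0.3286] F [ 1.2  0.2 -1.1] grip 0.0433 51.8
n 1 t [0.896 0.098 0.269] w [ 0.017 -0.    -0.487] full w [ 0.017 -0.    -0.487] rows 9.0
```

```bash
python3 -m handwheel '[{"tx":0.15,"ty":0.01,"tz":0.04,"wx":0.017,"wy":0,"wz":-0.05,"hand":0},{"tx":0.3,"ty":0.03,"tz":0.09,"wx":0.017,"wy":0,"wz":-0.1,"hand":0},{"tx":0.45,"ty":0.05,"tz":0.13,"wx":0.017,"wy":0,"wz":-0.15,"hand":0},{"tx":0.6,"ty":0.06,"tz":0.18,"wx":0.017,"wy":0,"wz":-0.2,"hand":0},{"tx":0.75,"ty":0.08,"tz":0.22,"wx":0.017,"wy":0,"wz":-0.25,"hand":0},{"tx":0.9,"ty":0.1,"tz":0.27,"wx":0.017,"wy":0,"wz":-0.3,"hand":0},{"tx":0.9,"ty":0.1,"tz":0.27,"wx":0.017,"wy":0,"wz":-0.35,"hand":0},{"tx":0.9,"ty":0.1,"tz":0.27,"wx":0.017,"wy":0,"wz":-0.4,"hand":0},{"tx":0.9,"ty":0.1,"tz":0.27,"wx":0.017,"wy":0,"wz":-0.45,"hand":0},{"tx":0.9,"ty":0.1,"tz":0.27,"wx":0.017,"wy":0,"wz":-0.49,"hand":0},{"tx":0.9,"ty":0.1,"tz":0.27,"wx":0.017,"wy":0,"wz":-0.49,"hand":0}]'; python3 plan.py .5007 .2492 .25 40 15 1
python3 -c "
from fin import *
Rf=Rt(40,15,1);xs=Rf@RS[:,0];print((np.array([.474,.2405,.046])-.11*xs-Rf@wS).round(4))"
```

```text
clock: 11.08
ee_pos: [0.5105, 0.1005, 0.3104]
eef_rot: [-0.361, 2.369, 0.137]
contact_force: [0.5, -0.4, -1.2]
grip_width: 0.0434
grasp_force: 51.8
clk 11.075 q [-0.031, -0.695, 2.28, 0.295, 0.857, -2.017] p [0.5105 0.1005 0.3104] F [ 0.5 -0.4 -1.2] grip 0.0434 51.8
n 1 t [0.103 0.967 0.45 ] w [0.007 0.016 0.01 ] full w [0.007 0.016 0.01 ] rows 3.0
[0.5007 0.2492 0.1891]
```

```bash
python3 -m handwheel '[{"tx":0.02,"ty":0.2,"tz":0.09,"wx":0.007,"wy":0.016,"wz":0.01,"hand":0},{"tx":0.04,"ty":0.4,"tz":0.18,"wx":0.007,"wy":0.016,"wz":0.01,"hand":0},{"tx":0.06,"ty":0.6,"tz":0.27,"wx":0.007,"wy":0.016,"wz":0.01,"hand":0},{"tx":0.08,"ty":0.8,"tz":0.36,"wx":0.007,"wy":0.016,"wz":0.01,"hand":0},{"tx":0.1,"ty":0.97,"tz":0.45,"wx":0.007,"wy":0.016,"wz":0.01,"hand":0},{"tx":0.1,"ty":0.97,"tz":0.45,"wx":0.007,"wy":0.016,"wz":0.01,"hand":0},{"tx":0.1,"ty":0.97,"tz":0.45,"wx":0.007,"wy":0.016,"wz":0.01,"hand":0}]'; python3 plan.py .5007 .2492 .1891 40 15 1; python3 look.py pics/hover.png
```

```text
clock: 11.95
ee_pos: [0.5015, 0.2492, 0.252]
eef_rot: [-0.32, 2.422, 0.116]
contact_force: [0.2, 0.5, -1.1]
grip_width: 0.0433
grasp_force: 51.9
clk 11.95 q [0.416, -0.506, 2.252, -0.154, 0.706, -1.336] p [0.5015 0.2492 0.252 ] F [ 0.2  0.5 -1.1] grip 0.0433 51.9
n 1 t [0.275 0.002 0.317] w [-0.     0.001  0.   ] full w [-0.     0.001  0.   ] rows 2.0
top 106 171
scene 298 91
```

View pics/hover.png

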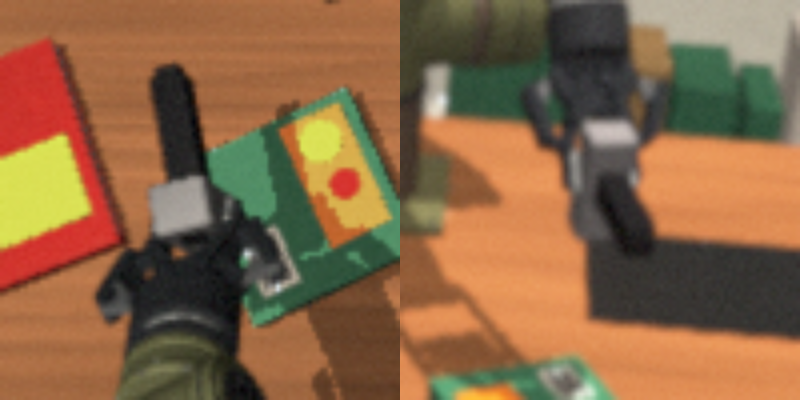

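```bash
python3 - <<'E'
from fin import *
for c in('top','scene'):
    d=np.load('L'+c+'.npz');S=((d['P']-d['p'])@d['R']-oS)@RS
    C=d['c'].astype(int);g=np.isfinite(S[...,0])&(C.min(-1)>90)&(C.max(-1)-C.min(-1)<40)&(S[...,0]>-.065)&(S[...,0]<.075)&(abs(S[...,1])<.035)&(S[...,2]>-.01)&(S[...,2]<.055)
    q=S[g];f=q[abs(q[:,0]+.045)<.012];print(c,len(q),len(f),'back face',f.mean(0).round(3),np.percentile(f,[5,95],0).round(3).tolist())
    print(np.percentile(q,[2,98],0).round(3).tolist())
R=d['R'];p=d['p'];w=p+R@wS;x=R@RS[:,0];print('window',w.round(4),'x',x.round(3))
E
```

```text
top 189 184 back face [-0.045 -0.001  0.02 ] [[-0.049, -0.02, 0.003], [-0.042, 0.018, 0.037]]
[[-0.05, -0.021, 0.002], [-0.018, 0.023, 0.038]]
scene 128 82 back face [-0.041  0.001  0.012] [[-0.045, -0.02, -0.003], [-0.036, 0.019, 0.036]]
[[-0.046, -0.033, -0.005], [0.009, 0.029, 0.045]]
window [0.4841 0.2433 0.2185] x [-0.08  -0.025 -0.997]
```

Model and pictures agree to about 2 mm. Lowering to the scan distance.

```bash
python3 -m handwheel '[{"tx":0.05,"ty":0,"tz":0.06,"wx":0,"wy":0.001,"wz":0,"hand":0},{"tx":0.11,"ty":0,"tz":0.13,"wx":0,"wy":0.001,"wz":0,"hand":0},{"tx":0.17,"ty":0,"tz":0.2,"wx":0,"wy":0.001,"wz":0,"hand":0},{"tx":0.23,"ty":0,"tz":0.26,"wx":0,"wy":0.001,"wz":0,"hand":0},{"tx":0.275,"ty":0.002,"tz":0.315,"wx":0,"wy":0.001,"wz":0,"hand":0},{"tx":0.275,"ty":0.002,"tz":0.315,"wx":0,"wy":0.001,"wz":0,"hand":0},{"tx":0.275,"ty":0.002,"tz":0.315,"wx":0,"wy":0.001,"wz":0,"hand":0},{"tx":0.275,"ty":0.002,"tz":0.315,"wx":0,"wy":0.001,"wz":0,"hand":0},{"tx":0.275,"ty":0.002,"tz":0.315,"wx":0,"wy":0.001,"wz":0,"hand":0},{"tx":0.275,"ty":0.002,"tz":0.315,"wx":0,"wy":0.001,"wz":0,"hand":0},{"tx":0.275,"ty":0.002,"tz":0.315,"wx":0,"wy":0.001,"wz":0,"hand":0}]'; python3 look.py pics/final.png; python3 - <<'E'
from fin import *
for c in('top','scene'):
    d=np.load('L'+c+'.npz');S=((d['P']-d['p'])@d['R']-oS)@RS
    C=d['c'].astype(int);g=np.isfinite(S[...,0])&(C.min(-1)>90)&(C.max(-1)-C.min(-1)<40)&(abs(S[...,0]+.045)<.012)&(abs(S[...,1])<.035)&(S[...,2]>-.01)&(S[...,2]<.055)
    print(c,S[g].mean(0).round(3))
    P=d['P'];m=(abs(P[...,2]-.046)<.012)&(C[...,1]>C[...,2]+25)&(np.hypot(P[...,0]-.525,P[...,1]-.215)<.13);q=P[m];print('box',len(q),cv2.minAreaRect((q[:,:2]*1000).astype(np.float32)))
R=d['R'];p=d['p'];print('label in window',(RS.T@(R.T@(np.array([.474,.2405,.046])-p)-wS)).round(4))
E
```

```text
clock: 13.42
ee_pos: [0.5008, 0.2494, 0.1901]
eef_rot: [-0.321, 2.424, 0.116]
contact_force: [-0.8, 0.9, -1.4]
grip_width: 0.0433
grasp_force: 52.0
top 111 174
scene 296 106
top [-0.046 -0.001  0.02 ]
box 893 ((526.8716430664062, 211.81666564941406), (163.57151794433594, 155.64004516601562), 26.76972007751465)
scene [-0.041  0.     0.013]
box 581 ((530.8645629882812, 215.54054260253906), (168.68698120117188, 171.69114685058594), 24.70929718017578)
label in window [ 1.11e-01 -1.00e-04  4.00e-04]
```

View pics/final.png

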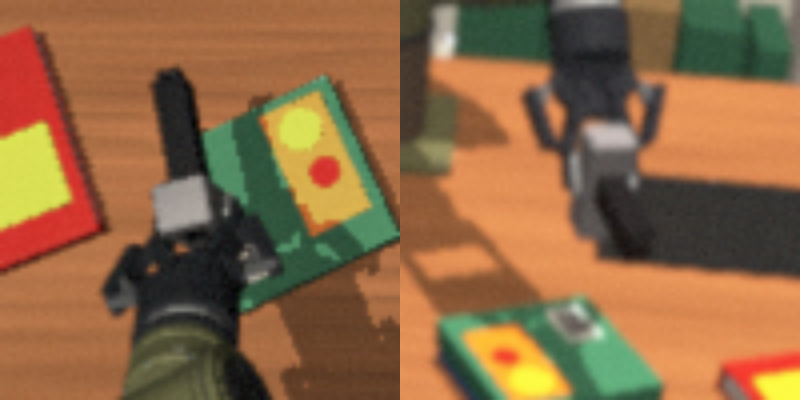

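The last picture shows the scanner nose down, nose end near crop pixel (590, 235), above the label at (575, 320). The box has not moved, and the computed label position is 111 mm ahead of the window and centred.

```bash
python3 -c "
from rig import sign_off
print(sign_off())"
```

```text
the job is handed in; nothing more can be done
None
```

I handed the job in with the scanner still held, nose about 5° off straight down, the window about 111 mm from the game box label and centred on it to within a few mm by the camera check; the hand-in returned no verdict.

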